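# Take the quarter-turn filler cap off a spare reservoir

### The job

Someone stood a tall carton next to the filler cap of the spare reservoir: stand it upright in the empty half of the grey bin and let go of it. Then take off the filler cap by its knob: nobody noted whether this one is a left-hand or a right-hand quarter-turn cap, so try one way and, if it stops dead after a few degrees, turn it the other way until it comes free, then lift it straight up. Finish while still holding the cap in the gripper, level and still, at least 8 cm higher than it sat, and leave the small flat box on the reservoir and the bearing in the bin where they lie.

Things in the scene. Friction and masses are not known exactly. Their poses are not given: they have to be found in the camera images.
- tank: grey steel reservoir, fixed: box 180 (x) by 280 (y) by 110 mm high, origin at the centre of its underside, z up. On its top the filler neck, a steel tube of 58 mm diameter, 30 mm high, at x = -20, y = 20 mm, closed by the cap; and a blanked-off port with bolt heads, 60 mm diameter, 40 mm high, at x = 0, y = 105 mm, which stays as it is.
- cap_grip (a point): filler cap on the neck: a metal disc of 66 mm diameter, 8 mm thick, on the neck's rim; on it an upright round black knob, 28 mm diameter, 32 mm tall. This point is on the turning axis inside the knob, 16 mm below its top and 16 mm above the disc's top; z up; the low rib (3 mm) on the disc points to its -x. Closed at the start: x along the reservoir's x within 0.06 rad. It turns easily; about 0.12 kg.
- carton_mid (a point): brown cardboard carton standing upright on the reservoir's top beside the neck, on its -y side, 64 mm (x) by 50 mm (y) by 130 mm high; this point is its centre, 65 mm above its underside, z up. 0.25 kg, varying.
- carton: the same brown carton, origin at the centre of its underside
- cap: the same cap, origin on its axis at the disc's underside. Below: a 24 mm plug, 23 mm long, whose two lugs are held under tabs in the neck. One way (it varies and cannot be seen) it stops hard after 3 to 9 degrees (the fingers then slip round the knob); the other way it is free to lift from 48 degrees and stops beyond 80: turn it about 65 degrees and lift straight up. Before that it stays held.
- bin_empty (a point): grey plastic bin, fixed, 180 mm (x) by 240 mm (y), walls 60 mm high and 5 mm thick, parted by a wall across its middle; this point is the centre of the inner floor (5 mm above the counter) of its empty half, the -y half: 170 mm (x) by about 112 mm (y) inside; axes along the bin's sides.
- flat_box: bystander, stays: small flat white carton (45 x 70 x 22 mm) lying on the reservoir's top behind the tall carton; origin at the centre of its underside
- bearing: bystander, stays: steel ring bearing (52 mm diameter, 16 mm high) lying in the +y half of the bin; origin at the centre of its underside
Not all that is in view belongs to the job. Leave any green look-alike of the cap alone.

How it is judged:
By the outcome, as a careful person would: the job done as asked, in the order asked, and still so for the second after the job is handed in, while the arm keeps its last pose, push and grip.
It also fails if it takes over 70 s, if anything falls off the work surface, if the arm or the gripper's body presses on something with over 40 N, if the wrist force passes 120 N, or if a joint passes its speed limit or range.

### The arm

A 6-joint arm with a two-finger parallel gripper is mounted at the origin on the work surface. World frame = base frame: x ahead of the robot, y to its left, z up, the work surface at z = 0. Lengths are in m, angles in degrees, forces in N, time in s.
With the tool pointing down it reaches from about 0.3 to 0.775 m from the base axis. Payload 14.6 kg.
Tool frame: the origin (TCP) lies midway between the tips of the shut fingers; the grasp point (between the pads) lies 19 mm behind it; z points along the fingers, y is the line along which they close (so a half turn about z gives the same grasp; the last joint's range is limited). The gripper opens to 85 mm and grips with 20 to 120 N. Pads are 22 mm wide; open, the fingers measure 114 mm over their backs; the gripper's body (76 mm by 85 mm) begins 54 mm behind the grasp point. The pads swing forward as they close: fully open they stand 13 mm farther back than shut.
Start: joints at [-78.644, 17.183, 87.147, -0, 75.671, -3.816], TCP at [0.144, -0.531, 0.203] pointing down, gripper open.
Joint ranges: [-173.82, 173.82], [-45.26, 126.66], [13.44, 144.39], [-59.66, 239.66], [0, 175.72], [-146.38, 146.38]. Speed limits (degrees/s): [127.2, 127.2, 147.25, 180, 180, 180].

### API

Orientations are given as a 3x3 rotation matrix whose columns are the frame's x, y, z axes.
In Python, from station import arm gives the robot as it stands.
- The arm moves only by the tool apply_moves, never from a script. Its argument "series" is a list of rows, each a list of 3 entries, a list of its own where there are three numbers: the opening, from 0 (shut) to 1 (fully open), then the shift along the world's x, y, z scaled (see below), then the turn, a rotation vector about the world's x, y, z scaled (see below). In form: [[fingers, [x, y, z], [wx, wy, wz]], ...]. A call has exactly 10 rows; each row shifts and turns the commanded pose from where the row before left it; what a row does not reach is not made up. The controller multiplies each number of a shift by 2 cm and each number of a turn by 0.08 rad. A row lasts 1/12 s, in which the tool goes at most 41.7 mm and 7.16 degrees, less where a joint would pass 70% of its speed; a pose out of reach is approached as far as the arm can. A call with a number of a shift or a turn outside -1 to 1 is refused whole. A call with a gripper value outside its range is refused whole. The fingers move at their own pace and stop on an object; "force" is the grip in N (left out, the last holds). Time passes only in rows, so rows that do not move let the fingers close, or fill a call up. It gives the time, the measured TCP pose, the force, the opening and the grip force at its end, in the units of the state.
- arm.get_obs(): the state, without advancing time (a new reading comes with each control period).
- arm.snapshot(name): name is "side" or "top" or "wrist"; returns a dict with "color" (420x560x3 uint8, red, green, blue), "z_map" (420x560 float32, m along the optical axis (not along the pixel's ray), 0 where there is no reading), "fov_y" (degrees; the focal length in pixels is half the picture's height over the tangent of half this angle, whatever the lens; pixels are square), "cx", "cy" (the principal point, pixels), "rvec" (rotation vector, rad) and "tvec" (3), from world to camera coordinates, as OpenCV has them. Camera axes: x right, y down, z forward; pixel columns grow to the right and rows downward; lengths in m; the calibration is good to about 2 mm. A picture is of the moment at which its call begins.
- arm.sign_off(): hands the job in; it is judged then, once.
The state is a dict: "clock": time; "qpos": joint angles; "qd": joint speeds; "joint_efforts": joint torques, N m; "eef_pos": TCP position; "tcp_rot": TCP orientation; "ft_force": force on the tool from outside, world axes, zero at the start; "wrist_torque": the same for the moment, N m; "grip_width": finger opening in m; "finger_force": force on a finger pad.
Only numpy, scipy, OpenCV 4.12 (cv2) and the standard library are available. Lean on these libraries where they do the work, as an engineer would, in place of code of your own. Each camera call takes 0.05 s, during which the arm holds its last target. There are 200 camera calls.

## Working session

There is one attempt and no reset: what is moved stays moved. The work goes in short steps, Python scripts to look and compute and a tool call to move; the robot and the scene stay as the last step left them, time stands still between calls to the robot, and variables do not carry over. Pictures are saved under pics/ and viewed, at most 10 in all, crops included, and the job is handed in when it is done.

Besides the shell and the picture viewer there is one more tool, called as name([rows], argument=value, ...), one row to a line, values as JSON. apply_moves: Moves the arm, as the interface text tells. Shifts and turns lie within -1 to 1; 1 stands for 2 cm of shift or 0.08 rad of turn. Its arguments: {"type":"object","properties":{"series":{"type":"array"},"force":{"type":"number"}},"required":["series"]}

```bash
mkdir -p pics
cat > h.py <<'E'
import numpy as np, cv2, pickle
from station import arm
def snap(n,f):
    s=arm.snapshot(n); cv2.imwrite(f'pics/{f}.png',s['color'][:,:,::-1]); pickle.dump(s,open(f'pics/{f}.pkl','wb')); return s
def load(f): return pickle.load(open(f'pics/{f}.pkl','rb'))
def K(s):
    f=210/np.tan(np.radians(s['fov_y'])/2); return f
def pts(s):
    f=K(s); z=s['z_map']; v,u=np.mgrid[:420,:560]
    P=np.stack([(u-s['cx'])/f*z,(v-s['cy'])/f*z,z],-1)
    R=cv2.Rodrigues(np.array(s['rvec'],float))[0]
    W=(P-np.array(s['tvec']).ravel())@R; W[z==0]=np.nan; return W
def ray(s,u,v):
    R=cv2.Rodrigues(np.array(s['rvec'],float))[0]; d=np.array([(u-s['cx'])/K(s),(v-s['cy'])/K(s),1])@R
    return -R.T@np.array(s['tvec']).ravel(), d
def tri(s1,p1,s2,p2):
    a,d=ray(s1,*p1); b,e=ray(s2,*p2)
    t=np.linalg.lstsq(np.stack([d,-e],1),b-a,rcond=None)[0]
    return (a+t[0]*d+b+t[1]*e)/2, np.linalg.norm(a+t[0]*d-b-t[1]*e)
def onz(s,u,v,z):
    a,d=ray(s,u,v); return a+d*(z-a[2])/d[2]
E
python3 - <<'E'
from h import *
a=snap('top','top0')['color'];b=snap('side','side0')['color'];
snap('wrist','w0')
for n in('top0','side0'):
    s=load(n);print(n,s['fov_y'],s['cx'],s['cy'],ray(s,280,210))
print(arm.get_obs())
E
```

```text
top0 49.11551709382074 276.7206560685642 210.01072603359722 (array([0.36486104, 0.00885227, 0.90236105]), array([ 0.20259859, -0.04688388, -0.97816493]))
side0 56.959409110003584 276.1786830932502 207.02558504332214 (array([0.25390374, 0.47353078, 0.57058321]), array([ 0.37433395, -0.68879479, -0.6209608 ]))
{'clock': 0.15, 'qpos': array([-7.86446524e+01,  1.72074421e+01,  8.71710834e+01, -5.62401383e-04,
        7.56708617e+01, -3.81633253e+00]), 'qd': array([-0.0255131 , -0.15332808, -0.08759448, -0.13826066, -0.05284149,
        0.02213866]), 'joint_efforts': array([ 2.83788584e-03, -5.43662524e+01, -3.61883640e+01, -3.66293705e-05,
        3.13084907e-03,  2.62426556e-05]), 'eef_pos': array([ 0.14389332, -0.53063858,  0.20286776]), 'tcp_rot': array([[ 9.65145338e-01,  2.61714435e-01, -1.79040252e-04],
       [ 2.61714491e-01, -9.65144970e-01,  8.43223799e-04],
       [ 4.78840409e-05, -8.60690947e-04, -9.99999628e-01]]), 'ft_force': array([ 0.7691271 , -0.24005756,  0.00888102]), 'wrist_torque': array([-0.03896102,  0.01085446,  0.02413924]), 'finger_force': 0.0, 'grip_width': 0.08551724258120272}
```

View pics/top0.png

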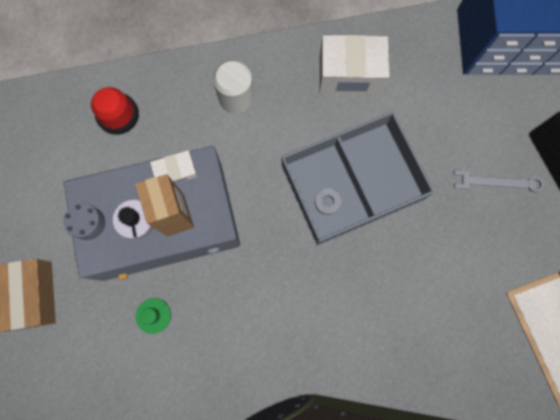

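View pics/side0.png

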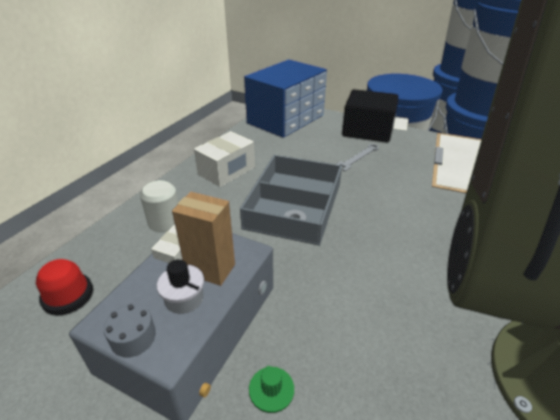

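The top view shows the tank around (150,213), the cap at (131,217), the blanked port at (83,222), the tall carton's top at (160,198), the flat box at (173,167), and the bin with its empty half around (385,168). Possible mix-ups:
- **Cap:** the metal cap with the black knob at (131,217), the green look-alike at (153,315), the bolted port at (83,222) or the red button at (113,107). I choose (131,217).
- **Carton:** the one on the tank at (165,203), another brown carton at (20,295), or the white boxes at (173,167) and (355,60). I choose (165,203).
- **Bin half:** the right half is empty. The bearing is in the left half at (328,201).

Next I'll make close crops of both views.

Run:
```python
from h import *
t=cv2.imread('pics/top0.png');s=cv2.imread('pics/side0.png')
a=cv2.resize(t[140:290,50:250],None,fx=4,fy=4,interpolation=cv2.INTER_CUBIC)
b=cv2.resize(s[180:330,80:280],None,fx=4,fy=4,interpolation=cv2.INTER_CUBIC)
cv2.imwrite('pics/ct.png',a);cv2.imwrite('pics/cs.png',b)
T=pts(load('top0'));S=pts(load('side0'))
for n,u,v in[('port',83,222),('knob',127,214),('ctop',160,190),('tanktop',200,220),('flat',173,167),('binfloor',385,168),('bear',328,189)]:print(n,T[v,u].round(4))
for n,u,v in[('knob',178,267),('ctop',203,205)]:print(n,S[v,u].round(4))
```

```text
port [0.5675 0.3006 0.1444]
knob [0.557  0.2162 0.1798]
ctop [0.5674 0.146  0.2401]
tanktop [0.54   0.1125 0.1069]
flat [0.6374 0.1401 0.131 ]
binfloor [ 5.950e-01 -2.624e-01  5.000e-04]
bear [ 0.5706 -0.1353  0.019 ]
knob [0.5515 0.2181 0.1798]
ctop [0.553  0.1489 0.2399]
```

View pics/ct.png

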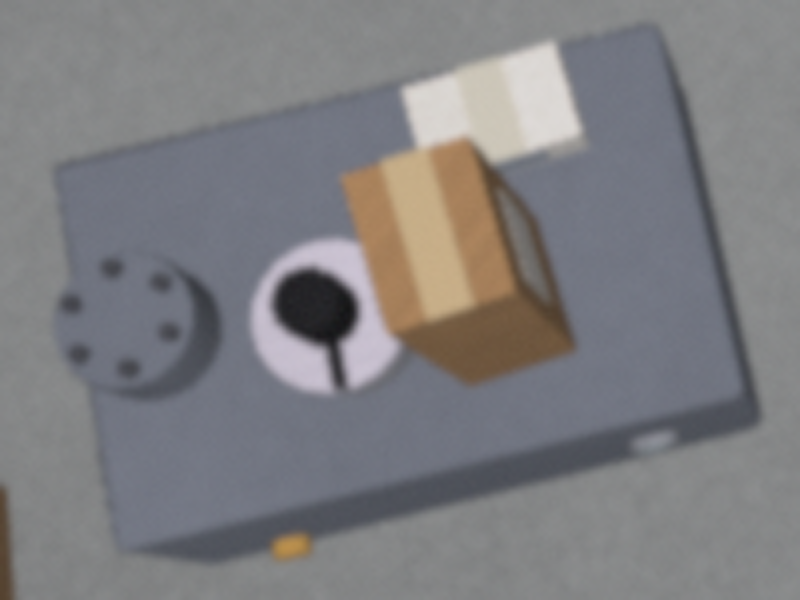

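View pics/cs.png

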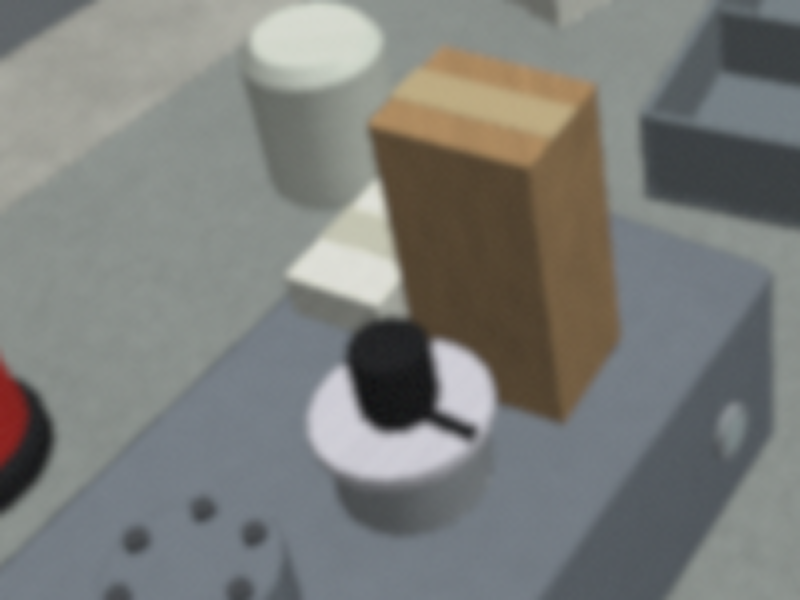

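The crops confirm the choice. In the top crop the knob top is at (312,302) with the rib pointing down to (340,385), and the carton top's corners are (342,177), (470,140), (520,295), (400,335). In the side crop the same corners are (371,125), (445,47), (597,90), (530,165), and the knob top is around (392,342). I'll triangulate these now.

Run:
```python
from h import *
t=load('top0');s=load('side0')
ct=lambda p:(50+(p[0]+.5)/4-.5,140+(p[1]+.5)/4-.5)
cs=lambda p:(80+(p[0]+.5)/4-.5,180+(p[1]+.5)/4-.5)
A=[(342,177),(470,140),(520,295),(400,335),(312,302)]
B=[(371,125),(445,47),(597,90),(530,165),(390,342)]
Q=[]
for a,b in zip(A,B):
    q,e=tri(t,ct(a),s,cs(b));Q.append(q);print(q.round(4),round(e,4))
Q=np.array(Q);print('carton c',Q[:4].mean(0).round(4))
ux=(Q[0]+Q[1]-Q[2]-Q[3])/2;uy=(Q[0]+Q[3]-Q[1]-Q[2])/2
print('sizes',np.linalg.norm(ux),np.linalg.norm(uy),np.degrees([np.arctan2(ux[1],ux[0]),np.arctan2(-uy[0],uy[1])]))
T=pts(t);S=pts(s)
def rect(n,m):
    p=np.concatenate(m)[:,:2].astype(np.float32);r=cv2.minAreaRect(p*1000);print(n,len(p),np.round(r[0],1),np.round(r[1],1),round(r[2],2));return p
def sel(W,zl,zh,x0,x1,y0,y1):
    return W[(W[...,2]>zl)&(W[...,2]<zh)&(W[...,0]>x0)&(W[...,0]<x1)&(W[...,1]>y0)&(W[...,1]<y1)]
for nm,W in(('top',T),('side',S)):
    print(nm)
    for n,a in[('carton',(.232,.25,.5,.63,.1,.19)),('knob',(.174,.186,.5,.6,.19,.25)),('tank',(.1,.118,.4,.7,0,.4)),('flat',(.126,.138,.58,.72,.08,.2)),('bin',(.05,.07,.4,.75,-.35,0)),('bfloor',(-.006,.012,.57,.62,-.29,-.24))]:
        p=sel(W,*a)
        if len(p)>20: rect(n,[p]);print('   z',np.median(p[:,2]).round(4),'mean',p.mean(0).round(4))
```

```text
[0.5829 0.1803 0.2401] 0.0025
[0.5885 0.1318 0.2404] 0.0004
[0.5271 0.1233 0.2374] 0.0
[0.5216 0.1691 0.2382] 0.0015
[0.5551 0.2156 0.1794] 0.0002
carton c [0.555  0.1511 0.239 ]
sizes 0.062210417301021684 0.04742004217115406 [9.10174653 6.72681077]
top
carton 1459 [556.5 153.5] [65.5 50.5] 7.65
   z 0.2388 mean [0.5553 0.153  0.2388]
knob 249 [555.7 218.8] [28.8 27.3] 71.62
   z 0.1785 mean [0.5555 0.2185 0.1784]
tank 10192 [576.8 200.1] [181.  280.4] 2.37
   z 0.1086 mean [0.5665 0.1971 0.1086]
flat 881 [620.  140.1] [79.4 69.9] 6.62
   z 0.1309 mean [0.6379 0.1387 0.1308]
bin 1553 [ 579.1 -189.3] [180.8 241.1] 11.57
   z 0.0576 mean [ 0.5806 -0.193   0.0567]
bfloor 570 [ 594.9 -265. ] [49.8 49.7] 89.39
   z 0.0038 mean [ 0.5949 -0.2648  0.0037]
side
carton 1235 [554.9 151.9] [65.3 52.1] 7.74
   z 0.2395 mean [0.5518 0.1553 0.2389]
knob 285 [554.1 217.8] [28.4 27.2] 11.67
   z 0.1792 mean [0.5532 0.2191 0.1788]
tank 10852 [575.2 198.9] [180.3 279.8] 2.8
   z 0.1093 mean [0.5513 0.244  0.1091]
flat 533 [634.6 142.6] [46.2 67. ] 6.4
   z 0.1313 mean [0.6365 0.155  0.1311]
bin 1122 [ 577.  -191.1] [180.3 244.4] 11.56
   z 0.0566 mean [ 0.574  -0.1729  0.0558]
bfloor 145 [ 594.7 -272.4] [50.4 34.1] 4.15
   z 0.0044 mean [ 0.5964 -0.2732  0.0043]
```

Both views agree:
- **Carton:** centre (0.555, 0.1525), top at 0.239, yaw 7.7°.
- **Knob:** (0.555, 0.218), top at 0.179. The tank pose predicts (0.555, 0.2186), so it checks.
- **Bin:** yaw 11.6°.

I'll grip across the carton's x, which keeps the last joint near its middle for the cap. That means a yaw of +82.5° and TCP z of about 0.186. First I fly over it.

apply_moves([
  [1, [0.5, 0.95, 0.5], [0, 0, 0.5]],
  [1, [0.57, 0.95, 0.5], [0, 0, 0.5]],
  [1, [0.57, 0.95, 0.5], [0, 0, 0.5]],
  [1, [0.57, 0.95, 0.5], [0, 0, 0.5]],
  [1, [0.57, 0.95, 0.5], [0, 0, 0.5]],
  [1, [0.57, 0.95, 0.5], [0, 0, 0.5]],
  [1, [0.57, 0.95, 0.5], [0, 0, 0.5]],
  [1, [0.57, 0.95, 0.5], [0, 0, 0.5]],
  [1, [0.57, 0.95, 0.5], [0, 0, 0.5]],
  [1, [0.57, 0.95, 0.5], [0, 0, 0.5]],
])

```text
clock: 0.98
eef_pos: [0.2568, -0.3398, 0.3037]
tcp_rot: [[0.786, 0.618, -0.0], [0.618, -0.786, 0.0], [0.0, -0.0, -1.0]]
ft_force: [0.0, -0.1, -0.5]
grip_width: 0.0848
finger_force: 0.0
```

apply_moves([
  [1, [0.57, 0.95, 0], [0, 0, 0.5]],
  [1, [0.57, 0.95, 0], [0, 0, 0.5]],
  [1, [0.57, 0.95, 0], [0, 0, 0.5]],
  [1, [0.57, 0.95, 0], [0, 0, 0.5]],
  [1, [0.57, 0.95, 0], [0, 0, 0.5]],
  [1, [0.57, 0.95, 0], [0, 0, 0.5]],
  [1, [0.57, 0.95, 0], [0, 0, 0.5]],
  [1, [0.57, 0.95, 0], [0, 0, 0.5]],
  [1, [0.57, 0.95, 0], [0, 0, 0.5]],
  [1, [0.57, 0.95, 0], [0, 0, 0.5]],
])

```text
clock: 1.82
eef_pos: [0.3709, -0.1498, 0.3032]
tcp_rot: [[0.483, 0.876, -0.0], [0.876, -0.483, 0.0], [-0.0, -0.0, -1.0]]
ft_force: [-0.5, -0.3, -0.8]
grip_width: 0.0857
finger_force: 0.0
```

apply_moves([
  [1, [0.57, 0.95, 0], [0, 0, 0.5]],
  [1, [0.57, 0.95, 0], [0, 0, 0.5]],
  [1, [0.57, 0.95, 0], [0, 0, 0.5]],
  [1, [0.57, 0.95, 0], [0, 0, 0.5]],
  [1, [0.57, 0.95, 0], [0, 0, 0.5]],
  [1, [0.57, 0.95, 0], [0, 0, 0.5]],
  [1, [0.57, 0.95, 0], [0, 0, 0.5]],
  [1, [0.57, 0.95, 0], [0, 0, 0.5]],
  [1, [0.57, 0.95, 0], [0, 0, 0.5]],
  [1, [0.57, 0.95, 0], [0, 0, 0.5]],
])

```text
clock: 2.65
eef_pos: [0.4849, 0.0402, 0.3031]
tcp_rot: [[0.104, 0.995, -0.0], [0.995, -0.104, -0.0], [-0.0, -0.0, -1.0]]
ft_force: [-0.3, -0.2, -0.3]
grip_width: 0.0858
finger_force: 0.0
```

apply_moves([
  [1, [0.57, 0.95, 0], [0, 0, 0.5]],
  [1, [0.57, 0.95, 0], [0, 0, 0.5]],
  [1, [0.57, 0.95, 0], [0, 0, 0.5]],
  [1, [0.57, 0.95, 0], [0, 0, 0.5]],
  [1, [0.57, 0.95, 0], [0, 0, 0.5]],
  [1, [0.57, 0.9, 0], [0, 0, 0.5]],
  [1, [0, 0, 0], [0, 0, 0]],
  [1, [0, 0, 0], [0, 0, 0]],
  [1, [0, 0, 0], [0, 0, 0]],
  [1, [0, 0, 0], [0, 0, 0]],
])

```text
clock: 3.48
eef_pos: [0.5527, 0.1516, 0.3034]
tcp_rot: [[-0.133, 0.991, -0.0], [0.991, 0.133, -0.0], [-0.0, -0.0, -1.0]]
ft_force: [-0.0, -1.2, 0.2]
grip_width: 0.0852
finger_force: 0.0
```

```bash
cat >> h.py <<'E'
def st():
    o=arm.get_obs();R=np.array(o['tcp_rot'])
    print('t',round(o['clock'],2),'p',np.round(o['eef_pos'],4),'yaw',np.degrees(np.arctan2(R[1,0],R[0,0])).round(2),'tilt',R[:2,2].round(4),'q6',o['qpos'][5].round(1),'F',np.round(o['ft_force'],1),'Tz',np.round(o['wrist_torque'][2],3),'w',round(o['grip_width'],4),'g',round(o['finger_force'],1));return o
E
python3 - <<'E'
from h import *
st();snap('wrist','w1');w=pts(load('w1'))
for n,(l,h) in dict(carton=(.232,.25),knob=(.17,.19)).items():
    p=w[(w[...,2]>l)&(w[...,2]<h)&(abs(w[...,0]-.555)<.06)&(abs(w[...,1]-.18)<.08)]
    if len(p)>20:
        r=cv2.minAreaRect((p[:,:2]*1000).astype(np.float32));print(n,r,np.median(p[:,2]))
E
```

```text
t 3.48 p [0.5527 0.1516 0.3034] yaw 97.61 tilt [-0. -0.] q6 4.1 F [-0.  -1.2  0.2] Tz 0.027 w 0.0852 g 0.0
carton ((557.8342895507812, 152.65895080566406), (64.56697082519531, 50.337730407714844), 7.484407901763916) 0.24052745762973293
knob ((551.1550903320312, 204.41188049316406), (62.76274108886719, 55.06618881225586), 7.250010013580322) 0.1802380850025097
```

The wrist view gives the carton at (0.5578, 0.1527), yaw 7.5°, top 0.2405, which agrees. I'll lower onto it and grip.

apply_moves([
  [1, [0.18, 0.04, 0], [0, 0, 0]],
  [1, [0, 0, -1], [0, 0, 0]],
  [1, [0, 0, -1], [0, 0, 0]],
  [1, [0, 0, -1], [0, 0, 0]],
  [1, [0, 0, -1], [0, 0, 0]],
  [1, [0, 0, -1], [0, 0, 0]],
  [1, [0, 0, -0.8], [0, 0, 0]],
  [1, [0, 0, 0], [0, 0, 0]],
  [0, [0, 0, 0], [0, 0, 0]],
  [0, [0, 0, 0], [0, 0, 0]],
], force=35)

```text
clock: 4.37
eef_pos: [0.5571, 0.1529, 0.1887]
tcp_rot: [[-0.133, 0.991, 0.002], [0.991, 0.133, 0.0], [0.0, 0.002, -1.0]]
ft_force: [1.5, 0.6, 2.7]
grip_width: 0.0638
finger_force: 3.1
```

apply_moves([
  [0, [0, 0, 0], [0, 0, 0]],
  [0, [0, 0, 0], [0, 0, 0]],
  [0, [0, 0, 0], [0, 0, 0]],
  [0, [0, 0, 0], [0, 0, 0]],
  [0, [0, 0, 0], [0, 0, 0]],
  [0, [0, 0, 0.2], [0, 0, 0]],
  [0, [0, 0, 0.3], [0, 0, 0]],
  [0, [0, 0, 0.5], [0, 0, 0]],
  [0, [0, 0, 0.5], [0, 0, 0]],
  [0, [0, 0, 0], [0, 0, 0]],
])

```text
clock: 5.2
eef_pos: [0.5573, 0.1532, 0.2202]
tcp_rot: [[-0.134, 0.991, 0.004], [0.991, 0.134, 0.001], [0.0, 0.004, -1.0]]
ft_force: [0.2, 0.8, -2.1]
grip_width: 0.063
finger_force: 39.5
```

Run:
```python
from h import *
st();snap('side','s1')
for n in('top0','side0'):
    W=pts(load(n));p=W[(W[...,2]>.05)&(W[...,2]<.07)&(abs(W[...,0]-.58)<.16)&(W[...,1]<0)&(W[...,1]>-.35)]
    (cx,cy),_,_=cv2.minAreaRect((p[:,:2]*1000).astype(np.float32))
    a=np.radians(11.57);print(n,cx+58.5*np.sin(a),cy-58.5*np.cos(a))
```

```text
t 5.2 p [0.5573 0.1532 0.2202] yaw 97.68 tilt [0.0037 0.0007] q6 4.1 F [ 0.2  0.8 -2.1] Tz -0.014 w 0.063 g 39.5
top0 590.7886548958232 -246.64934658187335
side0 588.6945386848857 -248.3978207029671
```

View pics/s1.png

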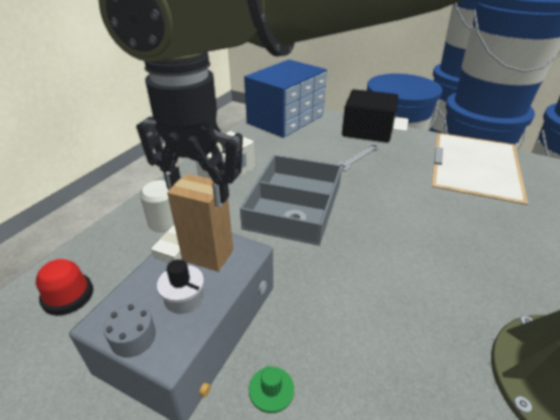

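The picture confirms the hold: the carton hangs upright in the fingers at (200,225), clear of the cap at (180,290). The scales agree too, at 2.1 N. Next I carry it to the empty half, centre (0.590, -0.2475).

apply_moves([
  [0, [0, 0, 0.4], [0, 0, 0]],
  [0, [0, -0.2, 0.4], [0, 0, 0]],
  [0, [0.05, -0.5, 0.2], [0, 0, 0.05]],
  [0, [0.07, -0.8, 0], [0, 0, 0.05]],
  [0, [0.07, -0.8, 0], [0, 0, 0.05]],
  [0, [0.07, -0.8, 0], [0, 0, 0.05]],
  [0, [0.07, -0.8, 0], [0, 0, 0.05]],
  [0, [0.07, -0.8, 0], [0, 0, 0.05]],
  [0, [0.07, -0.8, 0], [0, 0, 0.05]],
  [0, [0.07, -0.8, 0], [0, 0, 0.05]],
])

```text
clock: 6.08
eef_pos: [0.5673, 0.0253, 0.2376]
tcp_rot: [[-0.165, 0.986, 0.0], [0.986, 0.165, -0.0], [-0.0, 0.0, -1.0]]
ft_force: [0.3, 0.4, -2.6]
grip_width: 0.0633
finger_force: 39.4
```

apply_moves([
  [0, [0.07, -0.9, 0], [0, 0, 0.05]],
  [0, [0.07, -0.9, 0], [0, 0, 0.05]],
  [0, [0.07, -0.9, 0], [0, 0, 0.05]],
  [0, [0.07, -0.9, 0], [0, 0, 0.05]],
  [0, [0.07, -0.9, 0], [0, 0, 0.05]],
  [0, [0.07, -0.9, 0], [0, 0, 0.05]],
  [0, [0.07, -0.9, 0], [0, 0, 0.05]],
  [0, [0.07, -0.9, 0], [0, 0, 0.05]],
  [0, [0.07, -0.9, 0], [0, 0, 0.05]],
  [0, [0.07, -0.9, 0], [0, 0, 0]],
])

```text
clock: 6.92
eef_pos: [0.581, -0.1548, 0.2376]
tcp_rot: [[-0.201, 0.98, 0.0], [0.98, 0.201, -0.0], [-0.0, 0.0, -1.0]]
ft_force: [0.7, -0.2, -3.4]
grip_width: 0.0634
finger_force: 39.4
```

apply_moves([
  [0, [0.07, -0.9, 0], [0, 0, 0]],
  [0, [0.07, -0.9, 0], [0, 0, 0]],
  [0, [0.07, -0.9, 0], [0, 0, 0]],
  [0, [0.07, -0.9, 0], [0, 0, 0]],
  [0, [0.03, -0.5, 0], [0, 0, 0]],
  [0, [0, 0, 0], [0, 0, 0]],
  [0, [0, 0, 0], [0, 0, 0]],
  [0, [0, 0, 0], [0, 0, 0]],
  [0, [0, 0, 0], [0, 0, 0]],
  [0, [0, 0, 0], [0, 0, 0]],
])

```text
clock: 7.75
eef_pos: [0.5876, -0.2343, 0.2375]
tcp_rot: [[-0.202, 0.979, 0.0], [0.979, 0.202, -0.0], [-0.0, 0.0, -1.0]]
ft_force: [-0.1, -0.4, -2.6]
grip_width: 0.063
finger_force: 39.4
```

Run:
```python
from h import *
st();snap('side','s2');snap('top','t2')
for n in('s2','t2'):
    w=pts(load(n))
    p=w[(w[...,2]>.135)&(w[...,2]<.19)&(abs(w[...,0]-.59)<.08)&(abs(w[...,1]+.25)<.08)];print(n,len(p),p.min(0),p.max(0) if len(p) else 0)
    q=w[(w[...,2]>.05)&(w[...,2]<.068)&(abs(w[...,0]-.58)<.16)&(w[...,1]<0)&(w[...,1]>-.35)]
    print(cv2.minAreaRect((q[:,:2]*1000).astype(np.float32)))
```

```text
t 7.75 p [ 0.5876 -0.2343  0.2375] yaw 101.63 tilt [ 0.0002 -0.    ] q6 -36.7 F [-0.1 -0.4 -2.6] Tz 0.007 w 0.063 g 39.4
s2 434 [ 0.54804061 -0.26480185  0.1574944 ] [ 0.61223517 -0.20319822  0.18986364]
((576.8971557617188, -190.61038208007812), (180.5200653076172, 243.364013671875), 11.529032707214355)
t2 234 [ 0.5516486  -0.21541295  0.15633385] [ 0.61359515 -0.20253498  0.18966457]
((576.037841796875, -174.7718505859375), (180.66151428222656, 211.69281005859375), 11.542830467224121)
```

apply_moves([
  [0, [0.1, -0.66, 0], [0, 0, 0]],
  [0, [0, 0, -0.5], [0, 0, 0]],
  [0, [0, 0, -1], [0, 0, 0]],
  [0, [0, 0, -1], [0, 0, 0]],
  [0, [0, 0, -1], [0, 0, 0]],
  [0, [0, 0, -1], [0, 0, 0]],
  [0, [0, 0, -1], [0, 0, 0]],
  [0, [0, 0, -1], [0, 0, 0]],
  [0, [0, 0, -0.5], [0, 0, 0]],
  [0, [0, 0, -0.2], [0, 0, 0]],
])

```text
clock: 8.68
eef_pos: [0.5887, -0.248, 0.0909]
tcp_rot: [[-0.2, 0.98, -0.003], [0.98, 0.2, 0.001], [0.002, -0.003, -1.0]]
ft_force: [-0.5, 0.4, -2.6]
grip_width: 0.0633
finger_force: 39.3
```

apply_moves([
  [0, [0, 0, -0.05], [0, 0, 0]],
  [0, [0, 0, -0.05], [0, 0, 0]],
  [0, [0, 0, -0.05], [0, 0, 0]],
  [0, [0, 0, -0.05], [0, 0, 0]],
  [0, [0, 0, 0], [0, 0, 0]],
  [0, [0, 0, 0], [0, 0, 0]],
  [0, [0, 0, 0], [0, 0, 0]],
  [0, [0, 0, 0], [0, 0, 0]],
  [0, [0, 0, 0], [0, 0, 0]],
  [0, [0, 0, 0], [0, 0, 0]],
])

```text
clock: 9.52
eef_pos: [0.5895, -0.2482, 0.0893]
tcp_rot: [[-0.201, 0.98, 0.0], [0.98, 0.201, -0.0], [-0.0, -0.0, -1.0]]
ft_force: [0.2, -0.2, -2.0]
grip_width: 0.0633
finger_force: 39.3
```

apply_moves([
  [0, [0, 0, -0.05], [0, 0, 0]],
  [0, [0, 0, -0.05], [0, 0, 0]],
  [0, [0, 0, -0.05], [0, 0, 0]],
  [0, [0, 0, 0], [0, 0, 0]],
  [0, [0, 0, 0], [0, 0, 0]],
  [0, [0, 0, 0], [0, 0, 0]],
  [0, [0, 0, 0], [0, 0, 0]],
  [0, [0, 0, 0], [0, 0, 0]],
  [0, [0, 0, 0], [0, 0, 0]],
  [0, [0, 0, 0], [0, 0, 0]],
])

```text
clock: 10.35
eef_pos: [0.5896, -0.2482, 0.0863]
tcp_rot: [[-0.201, 0.98, 0.0], [0.98, 0.201, -0.0], [-0.0, 0.0, -1.0]]
ft_force: [0.8, -0.1, -1.2]
grip_width: 0.063
finger_force: 39.3
```

apply_moves([
  [0, [0, 0, -0.04], [0, 0, 0]],
  [0, [0, 0, -0.04], [0, 0, 0]],
  [0, [0, 0, 0], [0, 0, 0]],
  [0, [0, 0, 0], [0, 0, 0]],
  [0, [0, 0, 0], [0, 0, 0]],
  [0, [0, 0, 0], [0, 0, 0]],
  [0, [0, 0, 0], [0, 0, 0]],
  [0, [0, 0, 0], [0, 0, 0]],
  [0, [0, 0, 0], [0, 0, 0]],
  [0, [0, 0, 0], [0, 0, 0]],
])

```text
clock: 11.18
eef_pos: [0.5895, -0.2482, 0.0847]
tcp_rot: [[-0.201, 0.98, -0.0], [0.98, 0.201, 0.0], [0.0, -0.0, -1.0]]
ft_force: [0.0, 0.4, -2.3]
grip_width: 0.0634
finger_force: 39.3
```

apply_moves([
  [0, [0, 0, -0.05], [0, 0, 0]],
  [0, [0, 0, -0.05], [0, 0, 0]],
  [0, [0, 0, 0], [0, 0, 0]],
  [0, [0, 0, 0], [0, 0, 0]],
  [0, [0, 0, 0], [0, 0, 0]],
  [0, [0, 0, 0], [0, 0, 0]],
  [0, [0, 0, 0], [0, 0, 0]],
  [0, [0, 0, 0], [0, 0, 0]],
  [0, [0, 0, 0], [0, 0, 0]],
  [0, [0, 0, 0], [0, 0, 0]],
])

```text
clock: 12.02
eef_pos: [0.5897, -0.2485, 0.084]
tcp_rot: [[-0.201, 0.98, 0.001], [0.98, 0.201, -0.001], [-0.001, 0.001, -1.0]]
ft_force: [-4.8, 0.4, 8.3]
grip_width: 0.0632
finger_force: 40.8
```

The carton has touched the floor (+8 N). I'll release it and rise straight up.

apply_moves([
  [0, [0, 0, 0.02], [0, 0, 0]],
  [1, [0, 0, 0], [0, 0, 0]],
  [1, [0, 0, 0], [0, 0, 0]],
  [1, [0, 0, 0], [0, 0, 0]],
  [1, [0, 0, 0], [0, 0, 0]],
  [1, [0, 0, 0], [0, 0, 0]],
  [1, [0, 0, 0.3], [0, 0, 0]],
  [1, [0, 0, 0.6], [0, 0, 0]],
  [1, [0, 0, 1], [0, 0, 0]],
  [1, [0, 0, 1], [0, 0, 0]],
])

```text
clock: 12.85
eef_pos: [0.5895, -0.2482, 0.1426]
tcp_rot: [[-0.201, 0.98, -0.0], [0.98, 0.201, 0.0], [0.0, -0.0, -1.0]]
ft_force: [0.0, -0.4, 1.6]
grip_width: 0.0853
finger_force: 0.0
```

apply_moves([
  [1, [0, 0, 1], [0, 0, 0]],
  [1, [0, 0, 1], [0, 0, 0]],
  [1, [0, 0, 1], [0, 0, 0]],
  [1, [0, 0, 1], [0, 0, 0]],
  [1, [0, 0, 1], [0, 0, 0]],
  [1, [0, 0.5, 1], [0, 0, 0]],
  [1, [0, 1, 1], [0, 0, 0]],
  [1, [0, 1, 0.5], [0, 0, 0]],
  [1, [0, 1, 0], [0, 0, 0]],
  [1, [0, 1, 0], [0, 0, 0]],
])

```text
clock: 13.68
eef_pos: [0.5895, -0.1574, 0.2933]
tcp_rot: [[-0.2, 0.98, 0.003], [0.98, 0.2, -0.001], [-0.001, 0.002, -1.0]]
ft_force: [0.4, -0.5, -1.1]
grip_width: 0.085
finger_force: 0.0
```

apply_moves([
  [1, [-0.08, 1, 0], [0, 0, 0]],
  [1, [-0.08, 1, 0], [0, 0, 0]],
  [1, [-0.08, 1, 0], [0, 0, 0]],
  [1, [-0.08, 1, 0], [0, 0, 0]],
  [1, [-0.08, 1, 0], [0, 0, 0]],
  [1, [-0.08, 1, 0], [0, 0, 0]],
  [1, [-0.08, 1, 0], [0, 0, 0]],
  [1, [-0.08, 1, 0], [0, 0, 0]],
  [1, [-0.08, 1, 0], [0, 0, 0]],
  [1, [-0.08, 1, 0], [0, 0, 0]],
])

```text
clock: 14.52
eef_pos: [0.5732, 0.0427, 0.2925]
tcp_rot: [[-0.201, 0.98, 0.001], [0.98, 0.201, -0.0], [-0.0, 0.001, -1.0]]
ft_force: [0.5, -0.1, -0.6]
grip_width: 0.0854
finger_force: 0.0
```

Run:
```python
from h import *
st();snap('top','t3');snap('side','s3');snap('wrist','w3')
for n in('t3','s3','w3'):
    w=pts(load(n))
    for k,a in dict(carton=(.125,.145,.5,.68,-.33,-.16),knob=(.172,.187,.52,.59,.18,.26)).items():
        p=w[(w[...,2]>a[0])&(w[...,2]<a[1])&(w[...,0]>a[2])&(w[...,0]<a[3])&(w[...,1]>a[4])&(w[...,1]<a[5])]
        if len(p)>20: print(n,k,len(p),cv2.minAreaRect((p[:,:2]*1000).astype(np.float32)),np.median(p[:,2]))
```

```text
t 14.52 p [0.5732 0.0427 0.2925] yaw 101.57 tilt [ 0.0014 -0.    ] q6 -11.0 F [ 0.5 -0.1 -0.6] Tz -0.005 w 0.0854 g 0.0
t3 carton 1052 ((588.9521484375, -247.42433166503906), (64.8781967163086, 51.394596099853516), 11.179080963134766) 0.133827222967436
t3 knob 197 ((556.1417236328125, 221.66055297851562), (24.137916564941406, 26.56661605834961), 66.58271789550781) 0.1785348959250516
s3 carton 391 ((586.8632202148438, -248.65419006347656), (64.51428985595703, 52.83190155029297), 11.266695976257324) 0.13415878886680999
s3 knob 310 ((554.1065673828125, 217.8210906982422), (27.09417724609375, 28.21672821044922), 15.524773597717285) 0.17906809774016622
w3 knob 238 ((560.273193359375, 207.01124572753906), (24.759471893310547, 6.846299171447754), 10.29526138305664) 0.17887581144477072
```

View pics/s3.png

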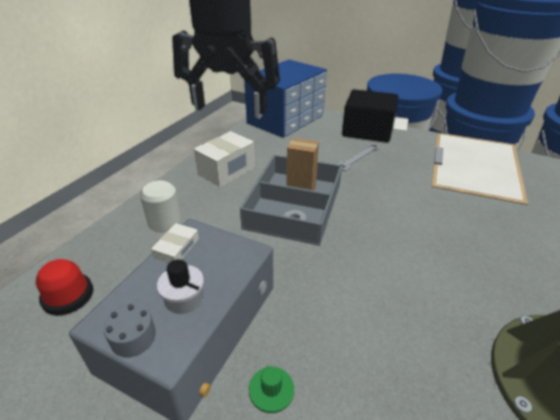

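The carton stands upright in the empty half at (303,165), and the bearing at (293,215) and flat box at (175,240) are untouched. I move over the knob and measure it with the wrist camera.

apply_moves([
  [1, [-0.1, 1, 0], [0, 0, 0]],
  [1, [-0.1, 1, 0], [0, 0, 0]],
  [1, [-0.1, 1, 0], [0, 0, 0]],
  [1, [-0.1, 1, 0], [0, 0, 0]],
  [1, [-0.1, 1, 0], [0, 0, 0]],
  [1, [-0.1, 1, 0], [0, 0, 0]],
  [1, [-0.1, 1, 0], [0, 0, 0]],
  [1, [-0.1, 1, 0], [0, 0, 0]],
  [1, [-0.1, 0.78, 0], [0, 0, 0]],
  [1, [0, 0, 0], [0, 0, 0]],
])

```text
clock: 15.5
eef_pos: [0.5553, 0.2188, 0.2916]
tcp_rot: [[-0.202, 0.979, 0.0], [0.979, 0.202, 0.0], [0.0, 0.0, -1.0]]
ft_force: [0.2, 0.1, 0.1]
grip_width: 0.0853
finger_force: 0.0
```

Run:
```python
from h import *
st();snap('wrist','w4');w=pts(load('w4'));c=load('w4')['color'].astype(int).sum(-1)
for nm,(l,h) in dict(knob=(.172,.187),disc=(.143,.1505)).items():
    p=w[(w[...,2]>l)&(w[...,2]<h)&(np.hypot(w[...,0]-.555,w[...,1]-.218)<.04)]
    print(nm,len(p),cv2.minEnclosingCircle((p[:,:2]*1000).astype(np.float32)),cv2.minAreaRect((p[:,:2]*1000).astype(np.float32)),np.median(p[:,2]))
```

```text
t 15.5 p [0.5553 0.2188 0.2916] yaw 101.66 tilt [0.0004 0.0004] q6 6.3 F [0.2 0.1 0.1] Tz 0.02 w 0.0853 g 0.0
knob 694 ((558.0564575195312, 218.2819061279297), 14.918607711791992) ((558.1923217773438, 218.28868103027344), (28.156768798828125, 29.38175392150879), 12.24339771270752) 0.1801922119687604
disc 2023 ((558.1879272460938, 218.6204071044922), 32.9947395324707) ((557.9555053710938, 218.71563720703125), (64.32852935791016, 64.22056579589844), 9.861698150634766) 0.14839764862265634
```

View pics/w4.png

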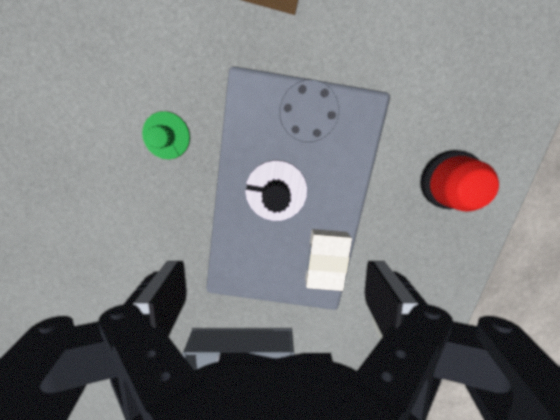

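The wrist view shows the knob at (276,196), the rib to its left at (258,188), and the green look-alike well away at (165,135). It gives the knob at (0.558, 0.2183) with top 0.180. I'll aim at x = 0.557 and descend to TCP 0.152, above the rib.

apply_moves([
  [1, [0.08, 0, -0.5], [0, 0, 0]],
  [1, [0, 0, -1], [0, 0, 0]],
  [1, [0, 0, -1], [0, 0, 0]],
  [1, [0, 0, -1], [0, 0, 0]],
  [1, [0, 0, -1], [0, 0, 0]],
  [1, [0, 0, -1], [0, 0, 0]],
  [1, [0, 0, -1], [0, 0, 0]],
  [1, [0, 0, -0.45], [0, 0, 0]],
  [1, [0, 0, 0], [0, 0, 0]],
  [1, [0, 0, 0], [0, 0, 0]],
])

```text
clock: 16.38
eef_pos: [0.5575, 0.2167, 0.1525]
tcp_rot: [[-0.2, 0.98, 0.0], [0.98, 0.2, -0.0], [-0.0, 0.0, -1.0]]
ft_force: [1.1, -0.3, 1.1]
grip_width: 0.0855
finger_force: 0.0
```

apply_moves([
  [0, [0, 0, 0], [0, 0, 0]],
  [0, [0, 0, 0], [0, 0, 0]],
  [0, [0, 0, 0], [0, 0, 0]],
  [0, [0, 0, 0], [0, 0, 0]],
  [0, [0, 0, 0], [0, 0, 0]],
  [0, [0, 0, 0], [0, 0, 0]],
  [0, [0, 0, 0], [0, 0, 0]],
  [0, [0, 0, 0], [0, 0, 0]],
  [0, [0, 0, 0], [0, 0, 0]],
  [0, [0, 0, 0], [0, 0, 0]],
], force=40)

```text
clock: 17.22
eef_pos: [0.5571, 0.2174, 0.1522]
tcp_rot: [[-0.201, 0.98, 0.0], [0.98, 0.201, 0.0], [0.0, 0.0, -1.0]]
ft_force: [-1.3, 0.2, 1.5]
grip_width: 0.0001
finger_force: 0.5
```

Run:
```python
from h import *
st()
```

```text
t 17.22 p [0.5571 0.2174 0.1522] yaw 101.57 tilt [0.0001 0.0001] q6 6.2 F [-1.3  0.2  1.5] Tz -0.033 w 0.0001 g 0.5
```

The fingers shut completely, so something is wrong. I'll look.

Run:
```python
from h import *
a=snap('side','s5')['color'];b=snap('top','t5')['color']
A=cv2.resize(a[180:330,80:230],(400,400),interpolation=cv2.INTER_CUBIC);B=cv2.resize(b[140:290,50:200],(400,400),interpolation=cv2.INTER_CUBIC)
cv2.imwrite('pics/c5.png',np.hstack([A,B])[:,:,::-1]); print(arm.get_obs()['qpos'])
```

```text
[1.78080569e+01 2.57720130e+01 8.23795486e+01 2.57593216e-03
 7.18456166e+01 6.23101855e+00]
```

View pics/c5.png

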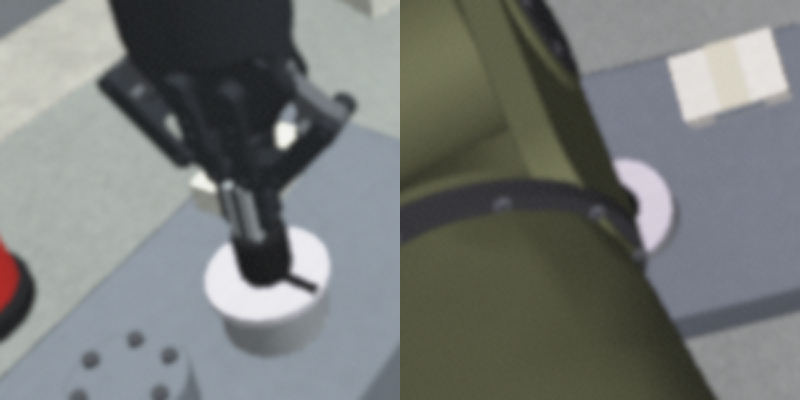

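Run:
```python
from h import *
s=load('s5');W=pts(s)
for v in range(252,284,3):
    print(v,[tuple((W[v,u]*1000).round(0).astype(int)) if W[v,u,0]==W[v,u,0] else None for u in range(162,194,4)])
w=snap('wrist','w5');c=w['color'];P=pts(w)
cv2.imwrite('pics/c6.png',cv2.resize(c[120:330,140:420],None,fx=2.5,fy=2.5)[:,:,::-1])
st()
```

```text
252 [(np.int64(567), np.int64(226), np.int64(208)), (np.int64(555), np.int64(228), np.int64(216)), (np.int64(551), np.int64(226), np.int64(216)), (np.int64(543), np.int64(226), np.int64(219)), (np.int64(540), np.int64(222), np.int64(217)), (np.int64(544), np.int64(212), np.int64(207)), (np.int64(612), np.int64(142), np.int64(114)), (np.int64(610), np.int64(136), np.int64(110))]
255 [(np.int64(566), np.int64(227), np.int64(204)), (np.int64(557), np.int64(228), np.int64(209)), (np.int64(551), np.int64(227), np.int64(211)), (np.int64(549), np.int64(222), np.int64(208)), (np.int64(544), np.int64(220), np.int64(208)), (np.int64(545), np.int64(213), np.int64(202)), (np.int64(611), np.int64(145), np.int64(110)), (np.int64(606), np.int64(141), np.int64(109))]
258 [(np.int64(634), np.int64(175), np.int64(118)), (np.int64(558), np.int64(229), np.int64(204)), (np.int64(552), np.int64(227), np.int64(205)), (np.int64(547), np.int64(225), np.int64(205)), (np.int64(544), np.int64(221), np.int64(203)), (np.int64(543), np.int64(215), np.int64(199)), (np.int64(544), np.int64(207), np.int64(191)), (np.
[... 2508 characters left out ...]
.int64(168)), (np.int64(546), np.int64(228), np.int64(168)), (np.int64(543), np.int64(223), np.int64(165)), (np.int64(540), np.int64(219), np.int64(163)), (np.int64(545), np.int64(207), np.int64(148))]
282 [(np.int64(577), np.int64(230), np.int64(147)), (np.int64(572), np.int64(227), np.int64(147)), (np.int64(559), np.int64(231), np.int64(158)), (np.int64(552), np.int64(231), np.int64(162)), (np.int64(548), np.int64(227), np.int64(160)), (np.int64(543), np.int64(225), np.int64(160)), (np.int64(542), np.int64(218), np.int64(155)), (np.int64(541), np.int64(212), np.int64(149))]
t 17.37 p [0.5571 0.2174 0.1521] yaw 101.58 tilt [-0.0001 -0.    ] q6 6.2 F [-0.3 -0.3  2. ] Tz 0.019 w -0.0001 g 0.6
```

View pics/c6.png

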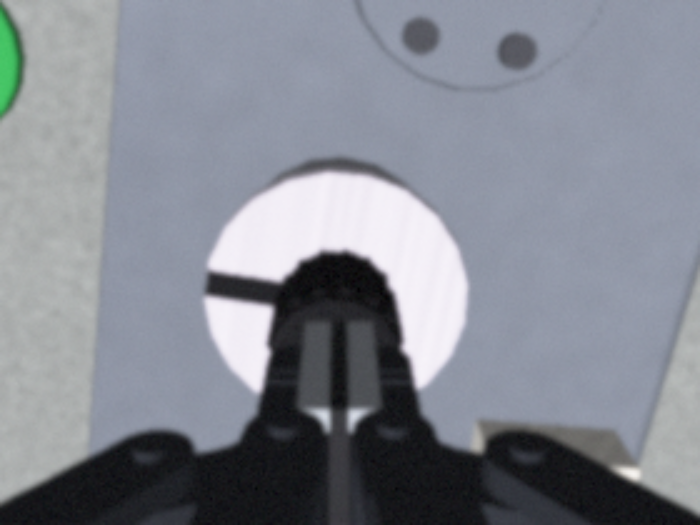

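The picture shows the fingers shut over the knob at crop (340,340), with the knob's far half and the rib at (240,288) still visible. I need to know whether the tips sit on top of the knob or inside it, so I'll project the TCP and check the depths.

Run:
```python
from h import *
w=load('w5');P=pts(w);f=K(w)
def proj(s,X):
    R=cv2.Rodrigues(np.array(s['rvec'],float))[0];c=R@X+np.array(s['tvec']).ravel();return (K(s)*c[:2]/c[2]+[s['cx'],s['cy']]).round(1),c[2].round(4)
o=arm.get_obs();t=np.array(o['eef_pos'])
for dz in(0,.019,.03):
    X=t+[0,0,dz];p,_=proj(w,X);print(dz,'wrist crop',(p-[140,120])*2.5,'side crop',(proj(load('s5'),X)[0]-[80,180])*2.667)
for y in range(225,420,12):
    v=120+int(y/2.5);print(y,[(P[v,140+int(x/2.5)]*1000).round(0).tolist() for x in(285,315,340,362,395)])
```

```text
0 wrist crop [332.5  307.25] side crop [262.4328 263.4996]
0.019 wrist crop [332.   341.25] side crop [256.5654 238.9632]
0.03 wrist crop [331.5 364.5] side crop [253.0983 224.2947]
225 [[542.0, 234.0, 148.0], [549.0, 236.0, 148.0], [555.0, 237.0, 148.0], [560.0, 238.0, 149.0], [568.0, 240.0, 150.0]]
237 [[542.0, 232.0, 149.0], [550.0, 234.0, 149.0], [555.0, 235.0, 149.0], [560.0, 235.0, 148.0], [569.0, 237.0, 148.0]]
249 [[543.0, 229.0, 148.0], [550.0, 230.0, 148.0], [556.0, 232.0, 149.0], [561.0, 233.0, 148.0], [569.0, 234.0, 148.0]]
261 [[544.0, 226.0, 148.0], [551.0, 229.0, 155.0], [556.0, 232.0, 159.0], [561.0, 232.0, 155.0], [570.0, 231.0, 148.0]]
273 [[544.0, 224.0, 152.0], [551.0, 230.0, 164.0], [556.0, 232.0, 167.0], [561.0, 232.0, 164.0], [571.0, 228.0, 148.0]]
285 [[545.0, 224.0, 161.0], [551.0, 231.0, 174.0], [556.0, 232.0, 175.0], [560.0, 232.0, 172.0], [571.0, 225.0, 149.0]]
297 [[545.0, 224.0, 167.0], [551.0, 230.0, 178.0], [556.0, 231.0, 179.0], [560.0, 231.0, 176.0], [571.0, 225.0, 156.0]]
309 [[546.0, 224.0, 172.0], [551.0, 228.0, 180.0], [557.0, 229.0, 179.0], [560
[... 421 characters left out ...]
 192.0], [552.0, 228.0, 200.0], [556.0, 229.0, 201.0], [560.0, 229.0, 199.0], [568.0, 227.0, 192.0]]
369 [[547.0, 223.0, 197.0], [552.0, 228.0, 205.0], [556.0, 229.0, 205.0], [560.0, 229.0, 205.0], [567.0, 226.0, 196.0]]
381 [[548.0, 223.0, 202.0], [552.0, 228.0, 210.0], [556.0, 229.0, 210.0], [560.0, 229.0, 209.0], [567.0, 226.0, 201.0]]
393 [[548.0, 223.0, 206.0], [552.0, 228.0, 214.0], [556.0, 229.0, 214.0], [560.0, 229.0, 213.0], [567.0, 226.0, 206.0]]
405 [[548.0, 223.0, 211.0], [553.0, 227.0, 216.0], [556.0, 229.0, 218.0], [560.0, 229.0, 217.0], [566.0, 226.0, 210.0]]
417 [[548.0, 229.0, 225.0], [553.0, 228.0, 221.0], [557.0, 228.0, 219.0], [559.0, 231.0, 223.0], [564.0, 233.0, 225.0]]
```

Run:
```python
from h import *
for n,t in(('w4',(.5553,.2188,.2916)),('w1',(.5527,.1516,.3034)),('s3',(.5732,.0427,.2925)),('t3',(.5732,.0427,.2925)),('s5',(.5571,.2174,.1521))):
    W=pts(load(n));d=W-np.array(t)
    m=(np.hypot(d[...,0],d[...,1])<.075)&(d[...,2]>-.045)&(d[...,2]<.1)
    z=np.sort(d[m][:,2]);print(n,len(z),z[:3].round(4),np.histogram(z,np.arange(-.045,.1,.008))[0])
```

```text
w4 18250 [0.041  0.0411 0.0411] [   0    0    0    0    0    0    0    0    0    0   51  692 1063 1246
 1327 1123 2277 9673]
w1 18226 [0.0415 0.0416 0.0417] [   0    0    0    0    0    0    0    0    0    0   44  709 1032 1262
 1340 1115 2307 9647]
s3 1423 [0.0407 0.0407 0.0413] [  0   0   0   0   0   0   0   0   0   0  19 103 146 149 158 142 241 424]
t3 0 [] [0 0 0 0 0 0 0 0 0 0 0 0 0 0 0 0 0 0]
s5 7405 [-0.045 -0.045 -0.045] [4039  155  158   90  613  684   88   89  121   93   88   97   90   78
  101  262  226  296]
```

The open finger tips sit 41 mm behind the reported TCP, not 13 mm. So the true tip is 28 mm higher than eef_pos says, and the fingers shut just above the knob. The x and y agree (fingers centred at 0.5575, 0.217), and the knob is undisturbed. I'll open, go down 28 mm (eef z about 0.124) and grip again.

apply_moves([
  [0, [0, 0, 0.3], [0, 0, 0]],
  [1, [0, 0, 0], [0, 0, 0]],
  [1, [0, 0, 0], [0, 0, 0]],
  [1, [0, 0, 0], [0, 0, 0]],
  [1, [0, 0, 0], [0, 0, 0]],
  [1, [0, 0, 0], [0, 0, 0]],
  [1, [0, 0, 0], [0, 0, 0]],
  [1, [0, 0, -0.5], [0, 0, 0]],
  [1, [0, 0, -0.5], [0, 0, 0]],
  [1, [0, 0.05, -0.4], [0, 0, 0]],
])

```text
clock: 18.2
eef_pos: [0.5567, 0.2181, 0.1283]
tcp_rot: [[-0.2, 0.98, -0.001], [0.98, 0.2, -0.0], [-0.0, -0.001, -1.0]]
ft_force: [-0.6, 0.7, -0.0]
grip_width: 0.0853
finger_force: 0.0
```

apply_moves([
  [1, [0, 0, -0.2], [0, 0, 0]],
  [1, [0, 0, -0.1], [0, 0, 0]],
  [1, [0, 0, 0], [0, 0, 0]],
  [0, [0, 0, 0], [0, 0, 0]],
  [0, [0, 0, 0], [0, 0, 0]],
  [0, [0, 0, 0], [0, 0, 0]],
  [0, [0, 0, 0], [0, 0, 0]],
  [0, [0, 0, 0], [0, 0, 0]],
  [0, [0, 0, 0], [0, 0, 0]],
  [0, [0, 0, 0], [0, 0, 0]],
], force=40)

```text
clock: 19.03
eef_pos: [0.5573, 0.2184, 0.1245]
tcp_rot: [[-0.201, 0.98, 0.001], [0.98, 0.201, 0.0], [0.0, 0.001, -1.0]]
ft_force: [-1.9, -0.5, 3.1]
grip_width: 0.0269
finger_force: 39.5
```

Run:
```python
from h import *
st()
```

```text
t 19.03 p [0.5573 0.2184 0.1245] yaw 101.57 tilt [0.0006 0.0002] q6 6.3 F [-1.9 -0.5  3.1] Tz 0.029 w 0.0269 g 39.5
```

The fingers hold the knob at 27 mm. I'll try counter-clockwise by about 14°.

apply_moves([
  [0, [0, 0, 0], [0, 0, 0.3]],
  [0, [0, 0, 0], [0, 0, 0.4]],
  [0, [0, 0, 0], [0, 0, 0.4]],
  [0, [0, 0, 0], [0, 0, 0.4]],
  [0, [0, 0, 0], [0, 0, 0.5]],
  [0, [0, 0, 0], [0, 0, 0.5]],
  [0, [0, 0, 0], [0, 0, 0.5]],
  [0, [0, 0, 0], [0, 0, 0]],
  [0, [0, 0, 0], [0, 0, 0]],
  [0, [0, 0, 0], [0, 0, 0]],
])

```text
clock: 19.87
eef_pos: [0.5574, 0.2185, 0.1244]
tcp_rot: [[-0.427, 0.904, 0.001], [0.904, 0.427, 0.0], [-0.0, 0.001, -1.0]]
ft_force: [-0.0, -0.6, 5.6]
grip_width: 0.0269
finger_force: 39.7
```

Run:
```python
from h import *
st();snap('wrist','w6');s=load('w6');W=pts(s);c=s['color'].astype(int).sum(-1)
m=(c<280)&(W[...,2]>.143)&(W[...,2]<.156)&(np.hypot(W[...,0]-.557,W[...,1]-.218)<.031)&(np.hypot(W[...,0]-.557,W[...,1]-.218)>.02)
p=W[m];a=np.degrees(np.arctan2(p[:,1]-.218,p[:,0]-.557))
print(len(p),np.histogram(a,np.arange(-180,181,15)))
```

```text
t 19.87 p [0.5574 0.2185 0.1244] yaw 115.29 tilt [0.0008 0.0002] q6 -7.4 F [-0.  -0.6  5.6] Tz 0.076 w 0.0269 g 39.7
149 (array([85, 64,  0,  0,  0,  0,  0,  0,  0,  0,  0,  0,  0,  0,  0,  0,  0,
        0,  0,  0,  0,  0,  0,  0]), array([-180, -165, -150, -135, -120, -105,  -90,  -75,  -60,  -45,  -30,
        -15,    0,   15,   30,   45,   60,   75,   90,  105,  120,  135,
        150,  165,  180]))
```

```bash
cat >> h.py <<'E'
def rib(n):
    s=load(n);W=pts(s);c=s['color'].astype(int).sum(-1);dx=W[...,0]-.557;dy=W[...,1]-.2183;r=np.hypot(dx,dy)
    m=(c<300)&(W[...,2]>.143)&(W[...,2]<.156)&(r<.031)&(r>.019);a=np.arctan2(dy[m],dx[m])
    print(n,m.sum(),'rib angle',np.degrees(np.angle(np.exp(1j*a).mean())).round(1)%360)
E
python3 -c "
from h import *
rib('w4');rib('w6');rib('w5')"
```

```text
w4 44 rib angle 182.4
w6 154 rib angle 195.0
w5 165 rib angle 181.7
```

The rib followed the fingers (182° to 195°, past the 9° stop limit) with little torque, so counter-clockwise is the free way. I'll turn about 51° more.

apply_moves([
  [0, [0, 0, 0], [0, 0, 0.5]],
  [0, [0, 0, 0], [0, 0, 0.7]],
  [0, [0, 0, 0], [0, 0, 0.7]],
  [0, [0, 0, 0], [0, 0, 0.7]],
  [0, [0, 0, 0], [0, 0, 0.7]],
  [0, [0, 0, 0], [0, 0, 0.7]],
  [0, [0, 0, 0], [0, 0, 0.7]],
  [0, [0, 0, 0], [0, 0, 0.7]],
  [0, [0, 0, 0], [0, 0, 0.7]],
  [0, [0, 0, 0], [0, 0, 0.5]],
])

```text
clock: 20.75
eef_pos: [0.5574, 0.2185, 0.1244]
tcp_rot: [[-0.826, 0.564, 0.001], [0.564, 0.826, 0.0], [-0.0, 0.001, -1.0]]
ft_force: [-0.7, -1.0, 5.7]
grip_width: 0.0269
finger_force: 39.7
```

apply_moves([
  [0, [0, 0, 0], [0, 0, 0.7]],
  [0, [0, 0, 0], [0, 0, 0.7]],
  [0, [0, 0, 0], [0, 0, 0.7]],
  [0, [0, 0, 0], [0, 0, 0.7]],
  [0, [0, 0, 0], [0, 0, 0.7]],
  [0, [0, 0, 0], [0, 0, 0.7]],
  [0, [0, 0, 0], [0, 0, 0.4]],
  [0, [0, 0, 0], [0, 0, 0]],
  [0, [0, 0, 0], [0, 0, 0]],
  [0, [0, 0, 0], [0, 0, 0]],
])

```text
clock: 21.58
eef_pos: [0.5574, 0.2184, 0.1245]
tcp_rot: [[-0.973, 0.231, 0.001], [0.231, 0.973, 0.0], [-0.001, 0.0, -1.0]]
ft_force: [-0.1, -1.1, 5.7]
grip_width: 0.0266
finger_force: 39.8
```

Run:
```python
from h import *
st();snap('wrist','w7');rib('w7')
```

```text
t 21.58 p [0.5574 0.2184 0.1245] yaw 166.62 tilt [0.0008 0.0001] q6 -58.7 F [-0.1 -1.1  5.7] Tz 0.115 w 0.0266 g 39.8
w7 153 rib angle 249.2
```

The cap has turned about 66°. I lift straight up, slowly at first.

apply_moves([
  [0, [0, 0, 0.1], [0, 0, 0]],
  [0, [0, 0, 0.15], [0, 0, 0]],
  [0, [0, 0, 0.2], [0, 0, 0]],
  [0, [0, 0, 0.2], [0, 0, 0]],
  [0, [0, 0, 0], [0, 0, 0]],
  [0, [0, 0, 0], [0, 0, 0]],
  [0, [0, 0, 0], [0, 0, 0]],
  [0, [0, 0, 0], [0, 0, 0]],
  [0, [0, 0, 0], [0, 0, 0]],
  [0, [0, 0, 0], [0, 0, 0]],
])

```text
clock: 22.47
eef_pos: [0.5571, 0.2184, 0.1369]
tcp_rot: [[-0.973, 0.231, -0.0], [0.231, 0.973, -0.0], [0.0, -0.0, -1.0]]
ft_force: [0.1, -0.1, -0.8]
grip_width: 0.0269
finger_force: 39.4
```

apply_moves([
  [0, [0, 0, 0.3], [0, 0, 0]],
  [0, [0, 0, 0.5], [0, 0, 0]],
  [0, [0, 0, 0.7], [0, 0, 0]],
  [0, [0, 0, 0.7], [0, 0, 0]],
  [0, [0, 0, 0.7], [0, 0, 0]],
  [0, [0, 0, 0.7], [0, 0, 0]],
  [0, [0, 0, 0.7], [0, 0, 0]],
  [0, [0, 0, 0.7], [0, 0, 0]],
  [0, [0, 0, 0.5], [0, 0, 0]],
  [0, [0, 0, 0.2], [0, 0, 0]],
])

```text
clock: 23.3
eef_pos: [0.5575, 0.2185, 0.2535]
tcp_rot: [[-0.973, 0.231, 0.003], [0.231, 0.973, 0.001], [-0.003, 0.002, -1.0]]
ft_force: [0.4, -0.2, -1.9]
grip_width: 0.0269
finger_force: 39.4
```

apply_moves([
  [0, [0, 0, 0], [0, 0, 0]],
  [0, [0, 0, 0], [0, 0, 0]],
  [0, [0, 0, 0], [0, 0, 0]],
  [0, [0, 0, 0], [0, 0, 0]],
  [0, [0, 0, 0], [0, 0, 0]],
  [0, [0, 0, 0], [0, 0, 0]],
  [0, [0, 0, 0], [0, 0, 0]],
  [0, [0, 0, 0], [0, 0, 0]],
  [0, [0, 0, 0], [0, 0, 0]],
  [0, [0, 0, 0], [0, 0, 0]],
])

```text
clock: 24.13
eef_pos: [0.5571, 0.2184, 0.2511]
tcp_rot: [[-0.973, 0.231, 0.0], [0.231, 0.973, -0.0], [-0.0, 0.0, -1.0]]
ft_force: [-0.2, 0.2, -1.7]
grip_width: 0.027
finger_force: 39.4
```

Run:
```python
from h import *
st();snap('side','s8')
```

```text
t 24.13 p [0.5571 0.2184 0.2511] yaw 166.66 tilt [ 0. -0.] q6 -58.8 F [-0.2  0.2 -1.7] Tz 0.055 w 0.027 g 39.4
```

View pics/s8.png

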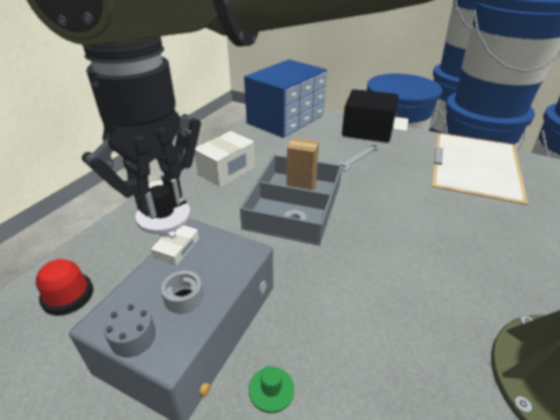

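The cap hangs level in the gripper at (162,215), about 12.6 cm above where it sat, and the neck is open at (183,290). The carton stands in the bin at (303,165), and the flat box at (175,243) and bearing at (293,215) haven't moved. I'm handing the job in.

```bash
python3 -c "
from station import arm
print(arm.sign_off())"
```

```text
the job is handed in; nothing more can be done
None
```

Job handed in at about 24 s: the carton stands upright in the empty half of the bin, and the cap came off counter-clockwise and is held level and still about 12.6 cm above its seat, with the flat box and bearing left where they lay.

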